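# Lay the wheel lock key case down and stow it on the shelf

## Robot

A 6-joint arm with a two-finger parallel gripper is mounted at the origin on the work surface. World frame = base frame: x ahead of the robot, y to its left, z up, the work surface at z = 0. Lengths are in m, angles in rad, forces in N, time in s.
With the tool pointing down it reaches from about 0.3 to 0.875 m from the base axis. Payload 4.2 kg.
Tool frame: the origin (TCP) lies at the very end of the fingers, on their centre line; the grasp point (between the pads) lies 19 mm behind it; z points along the fingers, y is the line along which they close (so a half turn about z gives the same grasp; the last joint's range is limited). The gripper opens to 85 mm and grips with 20 to 120 N. Pads are 22 mm wide; open, the fingers measure 114 mm over their backs; the gripper's body (76 mm by 85 mm) begins 54 mm behind the grasp point. The pads swing forward as they close: fully open they stand 13 mm farther back than shut.
Start: joints at [-1.147, 0.32, 1.565, -0, 1.257, -0.02], TCP at [0.247, -0.519, 0.231] pointing down, gripper open.
Joint ranges: [-3.11, 3.11], [-0.84, 2.01], [0.21, 2.61], [-1.34, 4.49], [0.05, 2.63], [-2.56, 2.56]. Speed limits (rad/s): [2.57, 2.57, 3.14, 3.14, 3.14, 3.14].

## Interface

Orientations are given as a unit quaternion [x, y, z, w].
In Python, from cell import * gives the robot as it stands.
- The arm moves only by the tool send_rows, never from a script. Its arguments are lists of equal length, an entry for each row: "delta_pos": the shift along the tool's x, y, z in m, a list of three; "spin": the turn about the tool's z in rad. In form: {"delta_pos": [[x, y, z], ...], "spin": [spin, ...]}. A call has 1 to 20 rows; each row shifts and turns the commanded pose from where the row before left it, along the tool's axes as they then stand; what a row does not reach is not made up. A row lasts 1/8 s, in which the tool goes at most 62.5 mm and 10.7 degrees, less where a joint would pass 70% of its speed; a pose out of reach is approached as far as the arm can. A call with a gripper value outside its range is refused whole. "hand" is the finger opening in m, from 0 to 0.0854, set as the call begins (left out, the last holds). The fingers move at their own pace and stop on an object; "newtons" is the grip in N (left out, the last holds). Time passes only in rows, so rows that do not move let the fingers close. It gives the time, the measured TCP pose, the force, the opening and the grip force at its end, in the units of the state.
- observe(): the state, without advancing time (a new reading comes with each control period).
- get_image(name): name is "side" or "top"; returns a dict with "image" (384x512x3 uint8, blue, green, red), "camera_matrix" (3x3 intrinsics, pixels), "pose" (4x4, takes a point from camera to world coordinates). Camera axes: x right, y up, looking along -z (the intrinsics and any distortion apply to the point x, -y, -z); pixel columns grow to the right and rows downward; lengths in m; the calibration is good to about 2 mm. A picture is of the moment at which its call begins. There is no depth.
- hand_in(): hands the job in; it is judged then, once.
The state is a dict: "time_s": time; "joint_positions": joint angles; "qd": joint speeds; "joint_torque": joint torques, N m; "ee_pos": TCP position; "eef_rot": TCP orientation; "wrist_force": force on the tool from outside, world axes, zero at the start; "wrist_torque": the same for the moment, N m; "finger_gap": finger opening in m; "gripper_force": force on a finger pad.
Only numpy, scipy, OpenCV 4.12 (cv2) and the standard library are available. Lean on these libraries where they do the work, as an engineer would, in place of code of your own. Each camera call takes 0.05 s, during which the arm holds its last target. There are 200 camera calls.

## Task

The grey wheel lock key case was left standing on end with its orange snap latch open. Tip it over onto its back with a push near its top, without lifting it, then push its foot end until the case sits square and is pressed firmly against the shelf's rear upstand, and press its stiff latch fully shut. The cold plastic is brittle, so never press on the case or latch with more than 22 N, leave the mug, the wheel nuts and the blue wrench handle where they are, and take your hand away at the end.

Things in the scene. Friction and masses are not known exactly. Their poses are not given: they have to be found in the camera images.
- shelf: fixed galvanized steel shelf, deck 330 deep (x) by 920 mm long (y), its top 60 mm above the bench. Origin on the deck's top at the foot of the rear upstand's front face, mid-length; +x points rearward through the upstand (deck from x = -330, the front edge, to 0), z up. End gussets 18 mm high. May be turned a few degrees against the robot
- upstand: the shelf's fixed rear upstand, a 50 mm high sheet steel edge, same origin and axes as the shelf: its front face is the plane x = 0, from z = 0 to 50 mm. A case that arrives askew meets it with one corner; pushed off centre the lying case turns as it slides (some 0.04 rad per 10 mm for a push 40 mm left or right of the middle of its foot end), which squares it
- case: grey hard plastic wheel lock key case, a box 65 mm thick (x) by 105 wide (y) by 160 tall (z), 0.4 to 0.7 kg, balance point at its middle. Origin at the centre of its foot end; z to the head end; -x is the lid side with the latch, +x the plain back it must lie on. Starts standing on the deck, lid side roughly to the robot, back to the upstand. Never press it with over 22 N
- case_head (a point): centre of the case's head end face (160 mm along its z from the origin), the face that ends up against the upstand. Lying down, the case slides on the deck at 2 to 5 N; a level push of 15 to 18 N near the middle of its foot end, kept up for half a second, seats it firmly (the upstand must feel over 10 N for 0.3 s); bearing down on the case while pushing adds friction
- case_heel (a point): middle of the edge between foot end and back of the case (x = +32.5, z = 0 mm), about which it tips; it must stay down on the deck. Deck friction 0.34 to 0.46: pushed at or below about 100 mm the case slides instead of tipping; pushed about 145 mm above the deck it takes 1 to 2 N and falls by itself once leaned about 22 degrees
- latch (a joint): angle of the orange snap latch lever on the lid, rad: 0 fully shut, flat on the lid; 0.8 fully open; starts at 0.55 to 0.75. Its pivot is stiff all the way (0.15 N m) and it stays wherever it is left, so it must be followed right down, best by swinging its end along its arc: 5 N across the lever 30 mm from the pivot moves it; then it meets a rigid stop at 0. Shut means below 0.08 rad
- latch_tip (a point): outer surface at the free end of the latch lever. Lever 44 mm long, 34 wide, 6 thick; its pivot is parallel to the case's z, at x = -37.5, y = -34, z = 80 mm in the case's frame. Shut, it runs from there along +y, its outer surface 8 mm proud of the lid; open, it stands up from the lid. With the case on its back it is pressed from above, slowly near the stop
- mug: white ceramic mug, 82 mm across and 95 mm high, with a handle to one side (66 mm from its axis) and a wooden stir stick up to 150 mm high; origin at the centre of its underside; leave alone
- wheel_nuts: four chrome wheel nuts in a row on a dark magnetic strip 160 x 36 mm, 42 mm high in all; origin at the centre of the strip's underside, x along the row; leave alone
- wrench_handle: blue aluminium telescopic lug wrench handle, 285 mm long, 25 mm thick, lying along its x; origin at the middle of its underside; leave alone

How it is judged:
On the way, in this order (a step that is already met when the one before it is completed fails the run):
1. the case lies on its back on the deck, lid and latch up (angle between case's own x axis and vertical above 3.05 rad and z of case in the frame of shelf below 0.04 m and linear speed of case below 0.05 m/s), for 0.2 s.
2. the case is square and pressed firmly (more than 10 N) against the upstand (contact force between case and upstand above 10 N and x of case_head in the frame of shelf above -0.004 m and angle between the z axis of case and the x axis of shelf, either way round below 0.06 rad and angle between case's own x axis and vertical above 3.05 rad), for 0.3 s.
At the end, for the whole second after the job is handed in: The case lies on its back, lid up, its head end within 4 mm of the upstand and square to it within 0.06 rad, at rest and not touched; the latch is shut (below 0.08 rad) (angle between case's own x axis and vertical above 3.05 rad and x of case_head in the frame of shelf above -0.004 m and angle between the z axis of case and the x axis of shelf, either way round below 0.06 rad and value of joint latch below 0.08 rad and linear speed of case below 0.02 m/s and contact force between the fingers and case below 0.1 N).
It fails at once if the robot presses on the case or its latch with more than 22 N (contact force between any of the fingers, the arm and case above 22 N).
It fails at once if the case is lifted: its heel edge comes more than 20 mm off the deck (z of case_heel in the frame of shelf above 0.02 m).
It fails at once if the mug is moved by more than 15 mm or tipped (distance of mug from where it was at the start of the episode above 0.015 m or angle between mug's own z axis and vertical above 0.25 rad).
It fails at once if the wheel nuts are moved by more than 15 mm (distance of wheel_nuts from where it was at the start of the episode above 0.015 m).
It fails at once if the wrench handle is moved by more than 15 mm (distance of wrench_handle from where it was at the start of the episode above 0.015 m).
It also fails if it takes over 64 s, if anything falls off the work surface, if the arm or the gripper's body presses on something with over 40 N, if the wrist force passes 120 N, or if a joint passes its speed limit or range.

## Working session

There is one attempt and no reset: what is moved stays moved. The work goes in short steps, Python scripts to look and compute and a tool call to move; the robot and the scene stay as the last step left them, time stands still between calls to the robot, and variables do not carry over. Pictures are saved under pics/ and viewed, at most 10 in all, crops included, and the job is handed in when it is done.

Besides the shell and the picture viewer there is one more tool, called after ">>>" as name([rows], argument=value, ...), one row to a line, values as JSON. send_rows: Moves the arm, as the interface text tells. Its arguments: {"type":"object","properties":{"delta_pos":{"type":"array"},"spin":{"type":"array"},"hand":{"type":"number"},"newtons":{"type":"number"}},"required":["delta_pos","spin"]}

```bash
mkdir -p pics; ls; python3 - <<'E'
from cell import *
import cv2,numpy as np
s=observe();print({k:np.round(v,3).tolist() for k,v in s.items()})
for n in("side","top"):
    d=get_image(n);cv2.imwrite(f"pics/{n}0.png",d["image"]);print(n,d["camera_matrix"].tolist(),np.round(d["pose"],4).tolist(),[k for k in d])
    np.savez(f"{n}0.npz",im=d["image"],K=d["camera_matrix"],P=d["pose"])
E
```

```text
pics
{'time_s': 0.0, 'joint_positions': [-1.147, 0.32, 1.566, 0.0, 1.257, -0.02], 'qd': [0.0, -0.001, 0.001, 0.0, 0.002, -0.0], 'joint_torque': [-0.0, -41.552, -23.416, 0.0, 0.008, 0.0], 'ee_pos': [0.247, -0.519, 0.23], 'eef_rot': [0.975, 0.22, -0.0, -0.001], 'wrist_force': [-0.273, 0.234, -0.176], 'wrist_torque': [-0.01, -0.016, 0.02], 'gripper_force': 0.0, 'finger_gap': 0.086}
side [[362.3913795130337, 0.0, 255.35224818514115], [0.0, 362.3913795130337, 191.54900559243055], [0.0, 0.0, 1.0]] [[-0.9561, 0.1981, -0.2159, 0.4005], [-0.2928, -0.678, 0.6743, 0.7071], [-0.0128, 0.7079, 0.7062, 0.8594], [0.0, 0.0, 0.0, 1.0]] ['image', 'camera_matrix', 'pose']
top [[444.19632038702855, 0.0, 252.99444146393856], [0.0, 444.19632038702855, 189.4009946443594], [0.0, 0.0, 1.0]] [[-0.0217, 0.9924, -0.1208, 0.4582], [-0.9998, -0.0218, -0.0, 0.0854], [-0.0027, 0.1208, 0.9927, 1.3136], [0.0, 0.0, 0.0, 1.0]] ['image', 'camera_matrix', 'pose']
```

View pics/side0.png

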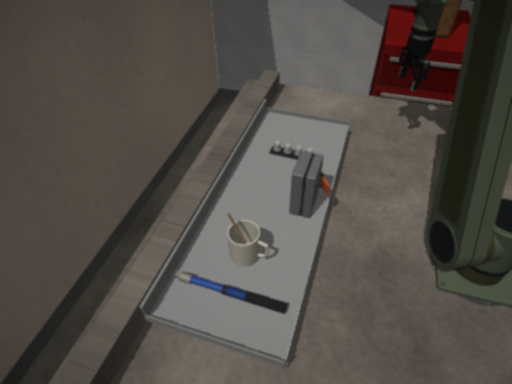

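View pics/top0.png

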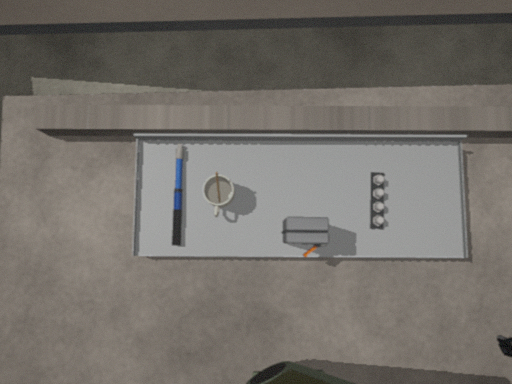

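Side view: the case stands at (306,185), latch at (326,185), mug at (243,243), nuts at (290,150). Top view: case head spans about (284–328, 217–243), latch (312,250), upstand along row ~135, nuts (378,200), mug (218,190).

```bash
cat > h.py <<'E'
import cv2,numpy as np
from scipy.spatial.transform import Rotation as R
def load(n):
    d=np.load(n+".npz");return d["im"],d["K"],d["P"]
def ray(K,P,u,v):
    d=np.array([(u-K[0,2])/K[0,0],-(v-K[1,2])/K[1,1],-1.]);return P[:3,3],P[:3,:3]@d
def onz(K,P,u,v,z):
    o,d=ray(K,P,u,v);return o+d*(z-o[2])/d[2]
def proj(K,P,X):
    c=P[:3,:3].T@(np.array(X)-P[:3,3]);return K[0,0]*c[0]/-c[2]+K[0,2],K[1,1]*-c[1]/-c[2]+K[1,2]
E
python3 - <<'E'
from h import *
im,K,P=load("top0")
cv2.imwrite("pics/c1.png",cv2.resize(im[120:270,260:400],None,fx=5,fy=4,interpolation=cv2.INTER_CUBIC)[:600])
g=cv2.cvtColor(im,cv2.COLOR_BGR2GRAY)
for u in(230,300,350,440):print(u,g[126:148,u].tolist())
for u in(290,300,322):print(u,g[210:262,u].tolist())
for v in(222,226,236,240):print(v,g[v,276:336].tolist())
E
```

```text
230 [125, 121, 118, 93, 66, 65, 67, 96, 149, 148, 107, 79, 76, 79, 84, 109, 106, 103, 128, 155, 157, 157]
300 [119, 122, 120, 107, 78, 63, 67, 87, 126, 154, 128, 88, 71, 82, 81, 100, 107, 111, 120, 150, 155, 156]
350 [116, 111, 117, 109, 75, 61, 64, 81, 122, 149, 130, 90, 74, 77, 89, 94, 102, 105, 118, 153, 156, 151]
440 [115, 117, 118, 108, 90, 68, 58, 65, 100, 145, 143, 101, 75, 70, 80, 87, 101, 103, 116, 144, 152, 151]
290 [160, 160, 154, 158, 158, 156, 133, 124, 126, 135, 134, 127, 131, 132, 136, 135, 131, 135, 131, 115, 76, 73, 98, 124, 129, 129, 136, 134, 136, 133, 133, 121, 110, 107, 114, 132, 154, 156, 159, 160, 157, 159, 158, 158, 161, 167, 154, 112, 86, 89, 98, 127]
300 [156, 161, 158, 157, 158, 154, 134, 113, 129, 130, 133, 132, 131, 134, 132, 130, 135, 135, 129, 112, 76, 67, 91, 115, 131, 133, 131, 132, 131, 136, 136, 125, 111, 103, 109, 117, 112, 110, 131, 152, 162, 157, 158, 160, 159, 167, 165, 118, 90, 92, 105, 128]
322 [158, 156, 159, 157, 158, 158, 152, 123, 117, 125, 129, 128, 131, 129, 132, 131, 130, 136, 132, 120, 90, 56, 77, 114, 128, 128, 124, 128, 130, 133, 133
[... 608 characters left out ...]
, 134, 131, 130, 128, 130, 130, 131, 128, 130, 131, 114, 105, 104, 111, 119, 123, 125, 122, 140]
236 [159, 158, 157, 162, 161, 157, 138, 101, 85, 90, 108, 124, 132, 129, 136, 129, 129, 134, 128, 131, 132, 131, 128, 131, 131, 129, 131, 131, 126, 129, 133, 128, 128, 129, 130, 128, 128, 127, 127, 130, 131, 127, 124, 127, 128, 128, 124, 127, 124, 126, 128, 115, 98, 102, 113, 115, 112, 116, 111, 111]
240 [157, 158, 159, 162, 159, 159, 135, 97, 81, 92, 109, 123, 131, 133, 133, 134, 134, 133, 134, 132, 134, 134, 133, 131, 136, 132, 133, 130, 134, 133, 133, 133, 135, 136, 134, 132, 131, 133, 134, 133, 133, 136, 132, 138, 131, 130, 133, 134, 130, 130, 135, 116, 104, 100, 112, 113, 111, 110, 115, 112]
```

View pics/c1.png

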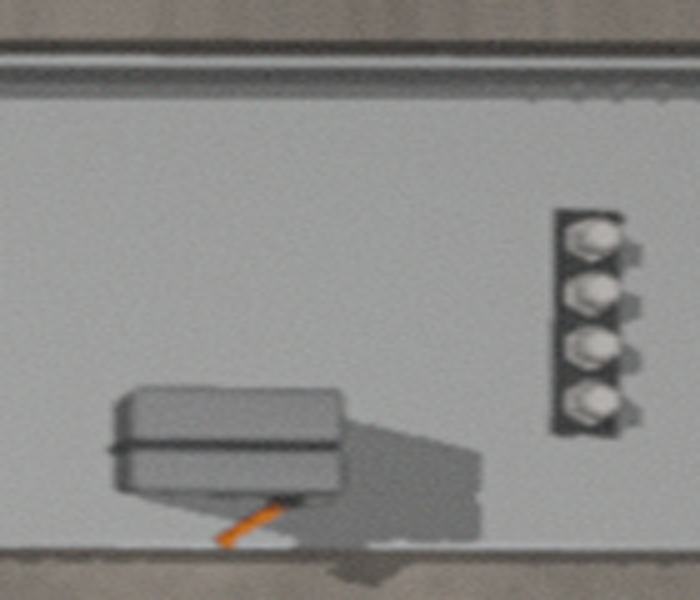

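The crop shows the head face at about px (286–327, 216–242), the latch standing out from the lid at (304–315, 245–256) with its pivot to the right, and a clear path between case, upstand and nuts.

```bash
python3 - <<'E'
from h import *
im,K,P=load("top0");f=lambda u,v,z:np.round(onz(K,P,u,v,z),4)
up=[(230,135.8),(300,136.3),(350,136.3),(440,136.8)]
q=np.array([f(u,v,.11) for u,v in up]);print("upstand",q.tolist(),np.polyfit(q[:,1],q[:,0],1))
q=np.array([f(u,v,.06) for u,v in [(230,143.8),(440,144.2)]]);print("foot?",q.tolist())
print("front edge",f(180,257,.06),f(440,257.5,.06),f(290,256.8,.06))
for p in [(286,216.2),(327,216.8),(286,241.8),(327,242)]:print("head",p,f(*p,.22))
print("groove",f(290,230.6,.22),f(300,230.7,.22),f(322,231,.22))
h=cv2.cvtColor(im,cv2.COLOR_BGR2HSV)
m=cv2.inRange(h,(3,120,60),(20,255,255));m[:200]=0;ys,xs=np.nonzero(m);print("latch px",cv2.minAreaRect(np.c_[xs,ys].astype(np.float32)))
for u,v in[(304,256),(316,246)]:print(f(u,v,.14))
print("nuts",f(371,200,.065),f(384,200,.065),f(378,172,.065),f(378,229,.065),"mug",f(218,190,.155))
ims,Ks,Ps=load("side0")
# predicted side-view projection of guess head centre
c=np.mean([onz(K,P,*p,.22) for p in [(286,216.2),(327,216.8),(286,241.8),(327,242)]],0);print("c",c,proj(Ks,Ps,c),proj(Ks,Ps,c-[0,0,.16]))
cv2.imwrite("pics/s1.png",cv2.resize(ims[130:230,260:350],None,fx=6,fy=6,interpolation=cv2.INTER_CUBIC))
E
```

```text
upstand [[0.7557, 0.1459, 0.11], [0.7499, -0.0479, 0.11], [0.7468, -0.1862, 0.11], [0.7399, -0.4349, 0.11]] [0.0269178  0.75159518]
foot? [[0.7445, 0.1488, 0.06], [0.7299, -0.4549, 0.06]]
front edge [0.4252 0.2934 0.06  ] [ 0.4081 -0.4316  0.06  ] [ 0.4191 -0.0137  0.06  ]
head (286, 216.2) [0.5231 0.0057 0.22  ]
head (327, 216.8) [ 0.5194 -0.0951  0.22  ]
head (286, 241.8) [0.4605 0.0076 0.22  ]
head (327, 242) [ 0.4579 -0.0925  0.22  ]
groove [ 0.4876 -0.003   0.22  ] [ 0.4868 -0.0275  0.22  ] [ 0.4849 -0.0814  0.22  ]
latch px ((309.5807800292969, 250.6038818359375), (2.894291400909424, 14.208338737487793), 52.12501525878906)
[ 0.4229 -0.044   0.14  ]
[ 0.4481 -0.0763  0.14  ]
nuts [ 0.5727 -0.2467  0.065 ] [ 0.5719 -0.2834  0.065 ] [ 0.6522 -0.2709  0.065 ] [ 0.4908 -0.2619  0.065 ] mug [0.5997 0.1774 0.155 ]
c [ 0.4902331  -0.04358527  0.22      ] (np.float64(308.06051488362493), np.float64(164.06363467688254)) (np.float64(303.2777520211723), np.float64(204.564222854357))
```

View pics/s1.png

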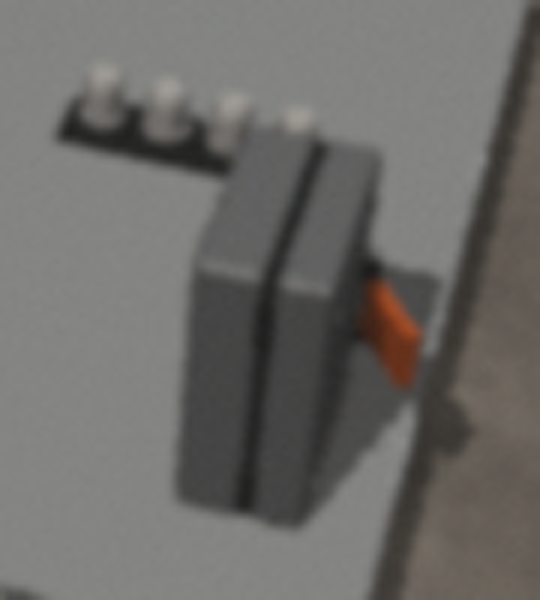

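The side crop agrees with the top measurement: the head face centre projects to (308,164), on the head face seen there. Next: turn the tool square to the shelf, close the fingers, and go in front of the case near its top.

>>> send_rows([
  [0, 0, 0],
  [0, 0, 0],
  [0, 0, 0],
  [0.015, -0.048, 0.002],
  [0.015, -0.048, 0.002],
  [0.015, -0.048, 0.002],
  [0.015, -0.048, 0.002],
  [0.015, -0.048, 0.002],
  [0.015, -0.048, 0.002],
  [0.015, -0.048, 0.002],
  [0.015, -0.048, 0.002],
  [0.015, -0.048, 0.002],
  [0.015, -0.048, 0.002],
  [0, 0, 0],
  [0, 0, 0],
], spin=[0.157, 0.157, 0.156, 0, 0, 0, 0, 0, 0, 0, 0, 0, 0, 0, 0], hand=0, newtons=20)

```text
time_s: 1.98
ee_pos: [0.4091, -0.0436, 0.211]
eef_rot: [1.0, -0.013, -0.0, 0.0]
wrist_force: [0.5, -0.7, -0.0]
finger_gap: -0.0001
gripper_force: 0.0
```

>>> send_rows([
  [0.008, 0, 0.003],
  [0.008, 0, 0],
  [0.008, 0, 0],
  [0.006, 0, 0],
  [0.004, 0, 0],
  [0.004, 0, 0],
  [0.004, 0, 0],
  [0.004, 0, 0],
  [0.004, 0, 0],
  [0.004, 0, 0],
  [0.004, 0, 0],
], spin=[0, 0, 0, 0, 0, 0, 0, 0, 0, 0, 0])

```text
time_s: 3.35
ee_pos: [0.4677, -0.0449, 0.2083]
eef_rot: [1.0, -0.013, 0.0, 0.0]
wrist_force: [-1.1, 0.4, 0.8]
finger_gap: -0.0004
gripper_force: 0.7
```

>>> send_rows([
  [0.004, 0, 0],
  [0.004, 0, 0],
  [0.004, 0, 0],
  [0.004, 0, 0],
  [0.004, 0, 0],
  [0.004, 0, 0],
], spin=[0, 0, 0, 0, 0, 0])

```text
time_s: 4.1
ee_pos: [0.4918, -0.0456, 0.2083]
eef_rot: [1.0, -0.013, 0.0, 0.0]
wrist_force: [-0.2, -0.3, 0.9]
finger_gap: 0.0002
gripper_force: 0.3
```

```bash
python3 - <<'E'
from cell import *
import cv2,numpy as np
d=get_image("side");cv2.imwrite("pics/s2.png",cv2.resize(d["image"][110:250,220:380],None,fx=4,fy=4,interpolation=cv2.INTER_CUBIC))
s=observe();print(s["ee_pos"],s["wrist_force"])
E
```

```text
[ 0.49236159 -0.04559776  0.20831256] [ 0.29893731 -0.57557022  0.07711838]
```

View pics/s2.png

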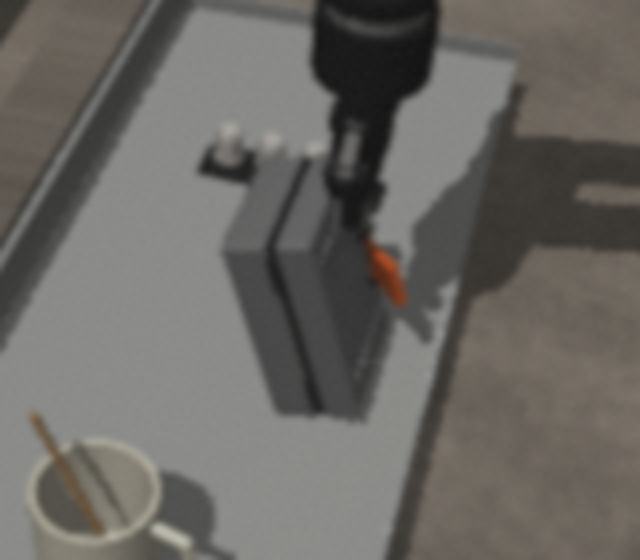

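The case is leaning rearward by 15° or so about its heel, finger on the lid top at about (350,200), clear of the latch at (390,275), and not sliding. I'll push on until it falls.

>>> send_rows([
  [0.004, 0, 0],
  [0.004, 0, 0],
  [0.004, 0, 0],
  [0.004, 0, 0],
  [0.004, 0, 0],
  [0.004, 0, 0],
  [0.002, 0, 0],
  [0, 0, 0],
  [0, 0, 0],
  [0, 0, 0],
  [0, 0, 0],
  [0, 0, 0],
], spin=[0, 0, 0, 0, 0, 0, 0, 0, 0, 0, 0, 0])

```text
time_s: 5.65
ee_pos: [0.5173, -0.0463, 0.2083]
eef_rot: [1.0, -0.013, 0.0, 0.0]
wrist_force: [-0.0, 0.2, 0.7]
finger_gap: 0.0001
gripper_force: 0.0
```

```bash
python3 - <<'E'
from cell import *
import cv2,numpy as np
for n in("side","top"):
    d=get_image(n);np.savez(f"{n}1.npz",im=d["image"],K=d["camera_matrix"],P=d["pose"])
    if n=="side":a=d["image"][110:250,220:380]
    else:b=d["image"][120:260,240:400]
cv2.imwrite("pics/m3.png",cv2.resize(np.hstack([a,b]),None,fx=2.5,fy=4,interpolation=cv2.INTER_CUBIC))
s=observe();print(s["ee_pos"],s["wrist_force"])
E
```

```text
[ 0.51738167 -0.04625717  0.20831757] [-0.62623275  0.1549277   0.30473115]
```

View pics/m3.png

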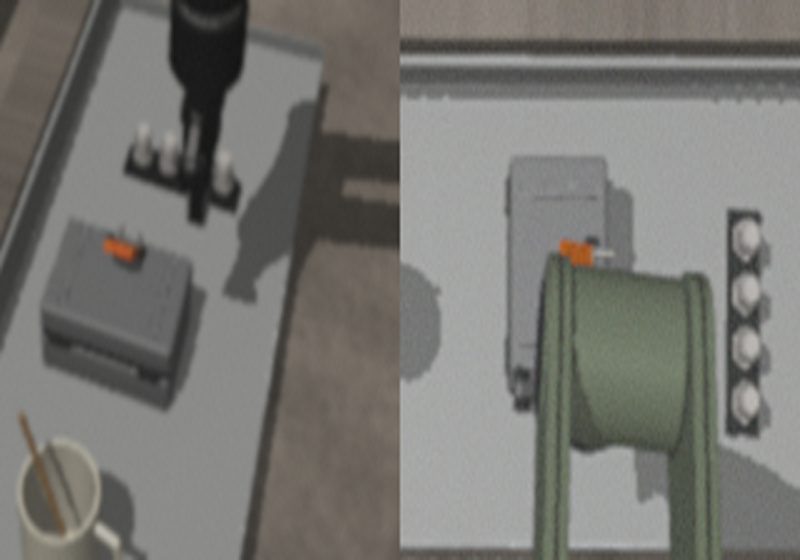

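The case lies on its back, latch up at side px (122,248) of the picture; in the top view its head edge is at about row 160/4+120. I back off, go down in front of the foot end, and measure.

>>> send_rows([
  [-0.02, 0, 0],
  [-0.03, 0, 0],
  [-0.03, 0, 0.01],
  [0, 0, 0.04],
  [0, 0, 0.04],
  [0, 0, 0.03],
  [0, 0, 0.016],
  [0, 0, 0],
], spin=[0, 0, 0, 0, 0, 0, 0, 0])

```text
time_s: 6.75
ee_pos: [0.4366, -0.044, 0.0714]
eef_rot: [1.0, -0.013, -0.001, -0.0]
wrist_force: [-1.1, 0.2, -0.3]
finger_gap: -0.0001
gripper_force: 0.0
```

```bash
python3 - <<'E'
from cell import *
from h import *
d=get_image("top");im,K,P=d["image"],d["camera_matrix"],d["pose"]
g=cv2.cvtColor(im,cv2.COLOR_BGR2GRAY).astype(float);f=lambda u,v,z:onz(K,P,u,v,z)
np.savez("top2.npz",im=im,K=K,P=P)
L=[]
for v in(170,180,190,200,205):
    r=g[v,270:300];print(v,r.astype(int).tolist())
for u in(290,300,310,318):print(u,g[150:172,u].astype(int).tolist(),g[205:235,u].astype(int).tolist())
cv2.imwrite("pics/t4.png",cv2.resize(im[130:260,250:360],None,fx=4,fy=4,interpolation=cv2.INTER_CUBIC))
s=observe();print(s["ee_pos"],s["wrist_force"])
E
```

```text
170 [162, 161, 164, 162, 161, 163, 161, 163, 165, 162, 161, 152, 117, 90, 108, 131, 132, 132, 134, 137, 136, 130, 135, 133, 130, 130, 126, 131, 131, 129]
180 [160, 167, 164, 164, 159, 164, 163, 163, 161, 161, 164, 162, 140, 111, 117, 131, 137, 137, 134, 131, 134, 133, 132, 133, 133, 133, 135, 135, 133, 132]
190 [167, 163, 164, 165, 166, 162, 162, 163, 164, 165, 165, 159, 138, 111, 117, 133, 136, 135, 134, 135, 135, 133, 132, 138, 131, 135, 133, 134, 133, 135]
200 [166, 161, 162, 158, 162, 162, 167, 161, 164, 165, 164, 160, 140, 109, 119, 132, 138, 136, 135, 137, 132, 134, 136, 132, 132, 135, 135, 132, 136, 137]
205 [165, 166, 162, 166, 165, 163, 164, 161, 162, 165, 163, 145, 111, 94, 113, 130, 137, 137, 132, 132, 130, 132, 132, 133, 133, 133, 132, 131, 132, 131]
290 [159, 163, 161, 160, 163, 159, 160, 161, 156, 132, 133, 132, 131, 135, 130, 136, 132, 133, 138, 135, 136, 132] [130, 117, 132, 135, 132, 132, 138, 136, 136, 138, 135, 112, 87, 91, 108, 135, 162, 167, 162, 164, 163, 164, 166, 163, 163, 163, 166, 162, 163, 159]
300 [159, 158, 160, 160, 159, 159, 161, 160, 155, 128, 129, 132, 132, 134, 129, 134, 132, 135, 133, 122, 126, 134] [134, 122, 132, 132, 127, 134, 131, 135, 136, 134, 133, 118, 90, 87, 116, 119, 120, 112, 137, 160, 167, 163, 164, 163, 164, 147, 121, 107, 89, 85]
310 [158, 163, 157, 157, 162, 163, 160, 164, 154, 133, 124, 131, 133, 129, 131, 133, 132, 139, 132, 122, 129, 134] [130, 120, 130, 133, 134, 134, 133, 134, 133, 135, 132, 119, 88, 86, 107, 117, 116, 117, 133, 161, 165, 165, 163, 161, 164, 162, 163, 157, 129, 89]
318 [158, 158, 161, 158, 160, 160, 158, 159, 154, 128, 128, 131, 131, 132, 133, 129, 136, 137, 132, 113, 129, 134] [132, 136, 138, 141, 146, 135, 132, 135, 135, 132, 136, 118, 91, 89, 114, 115, 116, 115, 133, 158, 168, 162, 159, 163, 162, 165, 164, 169, 156, 121]
[ 0.43743096 -0.04416107  0.07227548] [-0.07061432 -0.35909766  0.8512116 ]
```

View pics/t4.png

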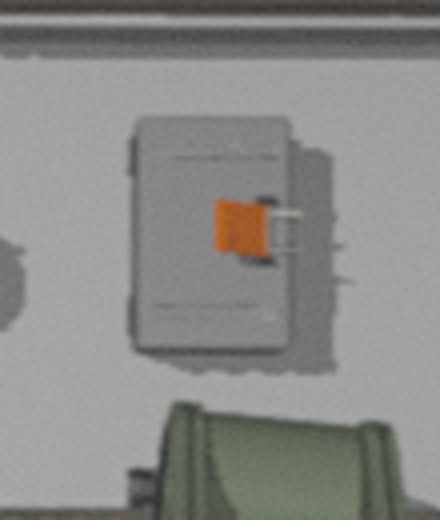

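Case at px (284–322, 159–216), parallel to the upstand within about 0.01 rad; latch (215–265, 200–255 in the crop) untouched. I work out the distances.

```bash
python3 - <<'E'
from h import *
im,K,P=load("top2")
for p in[(303,158.7),(303,216.3),(283.5,190),(322.5,190)]:print(p,onz(K,P,*p,.125).round(4))
for a,b in[((290,158.7),(318,158.7)),((290,216.3),(318,216.4))]:
    A,B=onz(K,P,*a,.125),onz(K,P,*b,.125);print((A-B)[0]/(A-B)[1])
E
```

```text
(303, 158.7) [ 0.6839 -0.0522  0.125 ]
(303, 216.3) [ 0.5275 -0.0467  0.125 ]
(283.5, 190) [0.5994 0.0033 0.125 ]
(322.5, 190) [ 0.5971 -0.1017  0.125 ]
0.022200631891319933
0.02542092709255083
```

>>> send_rows([
  [0.02, 0.002, 0],
  [0.02, 0, 0],
  [0.02, 0, 0],
  [0.008, 0, 0],
  [0.004, 0, 0],
  [0.003, 0, 0],
  [0.003, 0, 0],
  [0.003, 0, 0],
  [0.003, 0, 0],
  [0.003, 0, 0],
  [0.003, 0, 0],
], spin=[0, 0, 0, 0, 0, 0, 0, 0, 0, 0, 0])

```text
time_s: 8.18
ee_pos: [0.5273, -0.0485, 0.0721]
eef_rot: [1.0, -0.013, -0.0, 0.0]
wrist_force: [-1.3, 0.6, -1.3]
finger_gap: 0.0007
gripper_force: 0.0
```

>>> send_rows([
  [0.003, 0, 0],
  [0.004, 0, 0],
  [0.004, 0, 0],
  [0.004, 0, 0],
  [0.004, 0, 0],
  [0.004, 0, 0],
  [0.004, 0, 0],
  [0.004, 0, 0],
  [0.004, 0, 0],
  [0.003, 0, 0],
], spin=[0, 0, 0, 0, 0, 0, 0, 0, 0, 0])

```text
time_s: 9.43
ee_pos: [0.5656, -0.0495, 0.0723]
eef_rot: [1.0, -0.013, 0.0, 0.0]
wrist_force: [-2.3, -0.3, 0.4]
finger_gap: 0.0001
gripper_force: 0.0
```

```bash
python3 - <<'E'
from cell import *
from h import *
d=get_image("top");im,K,P=d["image"],d["camera_matrix"],d["pose"];np.savez("top3.npz",im=im,K=K,P=P)
g=cv2.cvtColor(im,cv2.COLOR_BGR2GRAY)
for u in(286,292,300,308,316,320):print(u,g[128:150,u].tolist())
for v in(150,160,170,180):print(v,g[v,276:292].tolist())
s=observe();print(s["ee_pos"],s["wrist_force"])
E
```

```text
286 [133, 113, 83, 62, 76, 109, 157, 163, 131, 92, 88, 79, 95, 123, 134, 132, 134, 136, 133, 132, 133, 129]
292 [124, 110, 78, 69, 69, 91, 141, 158, 131, 90, 86, 82, 94, 123, 136, 135, 130, 134, 130, 125, 130, 134]
300 [127, 112, 76, 65, 63, 91, 139, 161, 133, 98, 80, 82, 89, 121, 130, 135, 134, 136, 128, 127, 131, 133]
308 [124, 104, 75, 67, 65, 89, 142, 163, 134, 98, 81, 85, 92, 120, 132, 137, 135, 128, 132, 128, 128, 131]
316 [123, 115, 82, 64, 67, 90, 140, 161, 137, 98, 81, 86, 96, 119, 135, 133, 134, 131, 130, 127, 129, 131]
320 [124, 120, 85, 68, 66, 83, 136, 157, 135, 96, 80, 78, 92, 107, 123, 126, 120, 120, 126, 124, 123, 121]
150 [163, 167, 164, 165, 163, 136, 92, 102, 121, 130, 133, 131, 127, 134, 131, 125]
160 [164, 163, 164, 164, 165, 162, 141, 106, 117, 133, 138, 135, 135, 135, 135, 134]
170 [165, 166, 167, 165, 168, 165, 140, 106, 116, 134, 135, 138, 135, 138, 137, 137]
180 [164, 169, 168, 165, 168, 164, 142, 108, 115, 138, 139, 139, 139, 140, 111, 76]
[ 0.56606161 -0.04952557  0.07236328] [-0.90416443 -0.17225383 -1.22550245]
```

Still square, about 10 mm to go. Slow now.

>>> send_rows([
  [0.002, 0, 0],
  [0.002, 0, 0],
  [0.002, 0, 0],
  [0.002, 0, 0],
  [0.001, 0, 0],
], spin=[0, 0, 0, 0, 0])

```text
time_s: 10.1
ee_pos: [0.5744, -0.0497, 0.0724]
eef_rot: [1.0, -0.013, 0.0, 0.0]
wrist_force: [-3.2, 0.7, 1.1]
finger_gap: 0.0001
gripper_force: 0.0
```

>>> send_rows([
  [0.001, 0, 0],
  [0.0007, 0, 0],
], spin=[0, 0])

```text
time_s: 10.35
ee_pos: [0.5761, -0.0498, 0.0724]
eef_rot: [1.0, -0.013, 0.0, 0.0]
wrist_force: [-2.6, 0.2, 0.7]
finger_gap: 0.0
gripper_force: 0.0
```

>>> send_rows([
  [0.0007, 0, 0],
  [0.0005, 0, 0],
], spin=[0, 0])

```text
time_s: 10.6
ee_pos: [0.5772, -0.0498, 0.0723]
eef_rot: [1.0, -0.013, 0.0, 0.0]
wrist_force: [-4.1, 0.4, 1.4]
finger_gap: 0.0001
gripper_force: 0.0
```

>>> send_rows([
  [0.0005, 0, 0],
  [0.0005, 0, 0],
], spin=[0, 0])

```text
time_s: 10.85
ee_pos: [0.5782, -0.0498, 0.0723]
eef_rot: [1.0, -0.013, -0.0, 0.0]
wrist_force: [-4.3, 0.8, 1.3]
finger_gap: -0.0004
gripper_force: 0.0
```

>>> send_rows([
  [0.0005, 0, 0],
  [0.0005, 0, 0],
], spin=[0, 0])

```text
time_s: 11.1
ee_pos: [0.5781, -0.0498, 0.0721]
eef_rot: [1.0, -0.013, -0.001, -0.0]
wrist_force: [-6.5, 0.4, 1.9]
finger_gap: 0.0001
gripper_force: 0.0
```

>>> send_rows([
  [0.0005, 0, 0],
  [0, 0, 0],
], spin=[0, 0])

```text
time_s: 11.35
ee_pos: [0.5781, -0.0498, 0.0719]
eef_rot: [1.0, -0.013, -0.002, -0.0]
wrist_force: [-7.3, 0.4, 2.4]
finger_gap: 0.0001
gripper_force: 0.0
```

>>> send_rows([
  [0.0005, 0, 0],
  [0, 0, 0],
], spin=[0, 0])

```text
time_s: 11.6
ee_pos: [0.578, -0.0497, 0.0718]
eef_rot: [1.0, -0.013, -0.002, -0.0]
wrist_force: [-8.4, -0.0, 3.1]
finger_gap: -0.0001
gripper_force: 0.0
```

About 2 N per mm. On to 16–17 N.

>>> send_rows([
  [0.0007, 0, 0],
  [0.0007, 0, 0],
  [0.0006, 0, 0],
], spin=[0, 0, 0])

```text
time_s: 11.98
ee_pos: [0.5779, -0.0496, 0.0715]
eef_rot: [1.0, -0.013, -0.005, -0.0]
wrist_force: [-13.5, 0.3, 5.2]
finger_gap: 0.0001
gripper_force: 0.0
```

>>> send_rows([
  [0.0005, 0, 0],
  [0.0005, 0, 0],
  [0, 0, 0],
], spin=[0, 0, 0])

```text
time_s: 12.35
ee_pos: [0.5778, -0.0496, 0.0713]
eef_rot: [1.0, -0.013, -0.006, -0.0]
wrist_force: [-15.1, 1.0, 6.0]
finger_gap: 0.0005
gripper_force: 0.0
```

>>> send_rows([
  [0, 0, -0.001],
  [0.0004, 0, -0.0005],
  [0, 0, 0],
], spin=[0, 0, 0])

```text
time_s: 12.72
ee_pos: [0.5777, -0.0496, 0.0714]
eef_rot: [1.0, -0.013, -0.007, -0.0]
wrist_force: [-12.9, -0.0, -2.3]
finger_gap: 0.0004
gripper_force: 0.0
```

>>> send_rows([
  [0.0005, 0, 0],
  [0.0005, 0, 0],
  [0.0005, 0, 0],
  [0, 0, 0],
], spin=[0, 0, 0, 0])

```text
time_s: 13.22
ee_pos: [0.5775, -0.0496, 0.0714]
eef_rot: [1.0, -0.013, -0.009, -0.001]
wrist_force: [-16.9, -0.3, 1.6]
finger_gap: 0.0003
gripper_force: 0.0
```

>>> send_rows([
  [0.0003, 0, 0],
  [0, 0, 0],
  [0, 0, 0],
  [0, 0, 0],
  [0, 0, 0],
], spin=[0, 0, 0, 0, 0])

```text
time_s: 13.85
ee_pos: [0.5775, -0.0496, 0.0714]
eef_rot: [1.0, -0.013, -0.009, -0.0]
wrist_force: [-17.3, -0.1, 1.1]
finger_gap: 0.0
gripper_force: 0.0
```

17.3 N, level, held for half a second and more. Back off and up, then look.

>>> send_rows([
  [-0.003, 0, 0],
  [-0.004, 0, 0],
  [-0.01, 0, 0],
  [-0.02, 0, 0],
  [-0.04, 0, 0],
  [-0.04, 0, -0.02],
  [-0.01, 0, -0.04],
  [0, 0, -0.05],
  [0, 0, -0.04],
  [0, 0, 0],
], spin=[0, 0, 0, 0, 0, 0, 0, 0, 0, 0])

```text
time_s: 15.1
ee_pos: [0.461, -0.047, 0.2276]
eef_rot: [1.0, -0.013, 0.005, 0.001]
wrist_force: [-0.2, 0.3, -0.8]
finger_gap: 0.0
gripper_force: 0.0
```

```bash
cat > m.py <<'E'
from cell import *
from h import *
def look(tag):
    o={}
    for n in("top","side"):
        d=get_image(n);im,K,P=d["image"],d["camera_matrix"],d["pose"];o[n]=(im,K,P)
        h=cv2.cvtColor(im,cv2.COLOR_BGR2HSV);m=cv2.inRange(h,(3,120,60),(20,255,255))
        if n=="top":m[:120]=0;m[230:]=0
        else:m[:,:230]=0;m[:,345:]=0;m[:110]=0;m[240:]=0
        c=max(cv2.findContours(m,0,2)[0],key=cv2.contourArea);print(n,cv2.contourArea(c),np.intp(cv2.boxPoints(cv2.minAreaRect(c))).tolist())
    a=cv2.resize(o["top"][0][125:215,270:345],None,fx=5,fy=6,interpolation=cv2.INTER_CUBIC)
    b=cv2.resize(o["side"][0][130:220,230:305],None,fx=5,fy=6,interpolation=cv2.INTER_CUBIC)
    cv2.imwrite(f"pics/{tag}.png",np.hstack([a,b]))
    s=observe();print(s["ee_pos"],s["wrist_force"]);return o
E
python3 - <<'E'
from m import *
o=look("l5");im,K,P=o["top"];g=cv2.cvtColor(im,cv2.COLOR_BGR2GRAY)
for u in(290,304,316):print(u,g[128:148,u].tolist(),g[188:212,u].tolist())
_,Ks,Ps=o["side"]
# predicted pivot & tip, case seated: head on upstand
t=.025;ex=np.array([1,-t,0]);ey=np.array([t,1,0]);c=np.array([.749-.16,-.0505,.0925])
# lying: case z->ex, case x->-z, case y -> z×x = ex×(-ez)=ey
for th in(0,.55,.65,.75):
    base=c+ex*.08-ey*.034+np.array([0,0,.0375]);tip=base+ey*.044*np.cos(th)+np.array([0,0,.044*np.sin(th)+.003])
    print(th,base.round(4),tip.round(4),[np.round(proj(k,p,x),1).tolist() for k,p in((K,P),(Ks,Ps)) for x in(base,tip)])
E
```

```text
top 138.0 [[303, 156], [315, 156], [315, 169], [303, 169]]
side 32.5 [[240, 167], [241, 164], [254, 167], [253, 171]]
[ 0.45855793 -0.04670485  0.22399814] [0.00417107 0.71107202 0.23880501]
290 [122, 110, 78, 64, 70, 109, 154, 158, 129, 127, 127, 129, 129, 131, 129, 131, 130, 136, 129, 131] [135, 137, 131, 133, 121, 100, 71, 80, 110, 129, 158, 163, 161, 161, 163, 164, 163, 161, 163, 163, 164, 159, 161, 163]
304 [122, 105, 72, 65, 63, 88, 134, 153, 132, 125, 130, 129, 127, 129, 130, 129, 125, 134, 130, 129] [134, 134, 132, 132, 123, 97, 79, 81, 107, 114, 116, 111, 129, 160, 160, 162, 163, 163, 161, 160, 160, 166, 162, 161]
316 [120, 113, 75, 63, 65, 86, 132, 153, 127, 123, 131, 129, 131, 129, 126, 130, 131, 132, 113, 125] [133, 136, 131, 132, 120, 97, 79, 82, 101, 112, 115, 110, 130, 157, 166, 162, 159, 164, 163, 161, 162, 159, 163, 161]
0 [ 0.6681 -0.0865  0.13  ] [ 0.6692 -0.0425  0.133 ] [[316.1, 163.8], [299.9, 163.6], [250.7, 167.1], [245.8, 175.6]]
0.55 [ 0.6681 -0.0865  0.13  ] [ 0.6691 -0.049   0.156 ] [[316.1, 163.8], [303.3, 162.0], [250.7, 167.1], [246.3, 168.4]]
0.65 [ 0.6681 -0.0865  0.13  ] [ 0.669  -0.0515  0.1596] [[316.1, 163.8], [304.4, 161.8], [250.7, 167.1], [246.6, 167.0]]
0.75 [ 0.6681 -0.0865  0.13  ] [ 0.669  -0.0543  0.163 ] [[316.1, 163.8], [305.6, 161.5], [250.7, 167.1], [246.9, 165.5]]
```

View pics/l5.png

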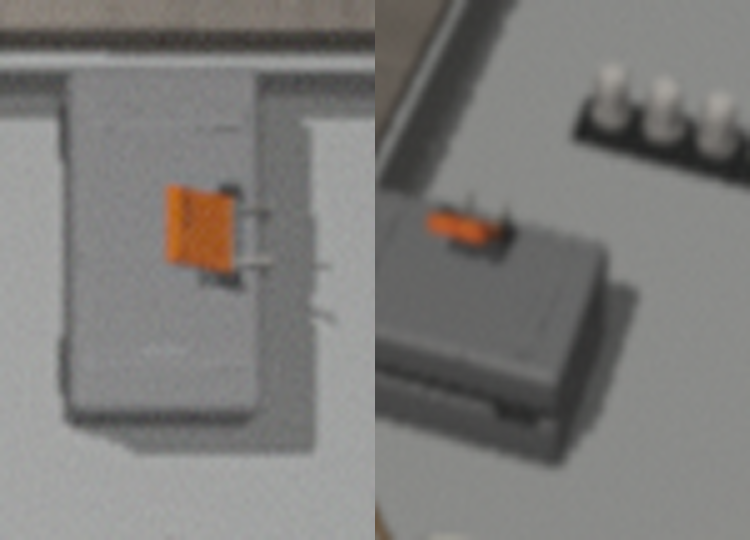

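The case is flush against the upstand and square (head edge meets the upstand at crop row ~70, left and right alike). The latch is open about 0.6 rad, tip at top px (303,162), as the seated model predicts. Go above its tip.

>>> send_rows([
  [0.03, 0, 0],
  [0.04, 0, 0],
  [0.05, 0, 0],
  [0.05, 0, 0],
  [0.03, 0, 0],
  [0.011, 0.001, 0],
  [0, 0, 0.02],
  [0, 0, 0.02],
  [0, 0, 0.01],
  [0, 0, 0],
], spin=[0, 0, 0, 0, 0, 0, 0, 0, 0, 0])

```text
time_s: 16.45
ee_pos: [0.6684, -0.0532, 0.1729]
eef_rot: [1.0, -0.013, -0.001, -0.0]
wrist_force: [0.5, 1.2, -0.7]
finger_gap: -0.0
gripper_force: 0.0
```

>>> send_rows([
  [0, 0, 0.003],
  [0, 0, 0.003],
  [0, 0, 0.003],
  [0, 0, 0.002],
  [0, -0.0006, 0.002],
  [0, -0.0006, 0.002],
  [0, -0.0006, 0.002],
  [0, -0.0006, 0.002],
], spin=[0, 0, 0, 0, 0, 0, 0, 0])

```text
time_s: 17.45
ee_pos: [0.6696, -0.0502, 0.1559]
eef_rot: [1.0, -0.013, 0.001, -0.001]
wrist_force: [-1.2, 2.7, 6.0]
finger_gap: -0.0003
gripper_force: 3.0
```

>>> send_rows([
  [0, -0.0004, 0.0015],
  [0, -0.0004, 0.0015],
  [0, -0.0004, 0.0015],
  [0, -0.0003, 0.0015],
  [0, -0.0003, 0.0015],
  [0, -0.0003, 0.0015],
], spin=[0, 0, 0, 0, 0, 0])

```text
time_s: 18.2
ee_pos: [0.6701, -0.047, 0.1471]
eef_rot: [1.0, -0.013, 0.001, -0.001]
wrist_force: [-0.2, 3.2, 5.4]
finger_gap: 0.0003
gripper_force: 2.6
```

>>> send_rows([
  [0, -0.0003, 0.0015],
  [0, -0.0003, 0.0015],
  [0, -0.0002, 0.0015],
  [0, -0.0002, 0.0015],
  [0, -0.0001, 0.0015],
], spin=[0, 0, 0, 0, 0])

```text
time_s: 18.82
ee_pos: [0.6697, -0.0478, 0.1383]
eef_rot: [1.0, -0.013, 0.0, 0.0]
wrist_force: [1.2, 2.6, 3.5]
finger_gap: -0.0
gripper_force: 1.9
```

>>> send_rows([
  [0, 0, 0.001],
  [0, 0, 0.001],
  [0, 0, 0.001],
], spin=[0, 0, 0])

```text
time_s: 19.2
ee_pos: [0.6696, -0.0477, 0.1352]
eef_rot: [1.0, -0.013, 0.0, 0.0]
wrist_force: [0.9, 2.3, 4.3]
finger_gap: -0.0002
gripper_force: 1.9
```

>>> send_rows([
  [0, 0, 0.0007],
  [0, 0, 0.0007],
], spin=[0, 0])

```text
time_s: 19.45
ee_pos: [0.6696, -0.0476, 0.1338]
eef_rot: [1.0, -0.013, 0.0, -0.0]
wrist_force: [0.7, 2.6, 4.4]
finger_gap: -0.0004
gripper_force: 1.9
```

>>> send_rows([
  [0, 0, 0.0005],
  [0, 0, 0.0005],
], spin=[0, 0])

```text
time_s: 19.7
ee_pos: [0.6696, -0.0476, 0.133]
eef_rot: [1.0, -0.013, 0.0, -0.0]
wrist_force: [1.4, 3.7, 6.8]
finger_gap: 0.0
gripper_force: 3.1
```

>>> send_rows([
  [0, 0, 0.0005],
  [0, 0, 0],
], spin=[0, 0])

```text
time_s: 19.95
ee_pos: [0.6696, -0.0476, 0.133]
eef_rot: [1.0, -0.013, 0.0, 0.0]
wrist_force: [1.2, 3.6, 5.8]
finger_gap: 0.0001
gripper_force: 3.0
```

The stop is near (z 0.133, as expected for a shut lever); a little more to be sure.

>>> send_rows([
  [0, 0, 0.0005],
  [0, 0, 0.0005],
], spin=[0, 0])

```text
time_s: 20.2
ee_pos: [0.6696, -0.0476, 0.1329]
eef_rot: [1.0, -0.013, 0.001, 0.0]
wrist_force: [-0.8, 4.0, 11.5]
finger_gap: 0.0003
gripper_force: 5.5
```

>>> send_rows([
  [0, 0, 0.0005],
  [0, 0, 0],
], spin=[0, 0])

```text
time_s: 20.45
ee_pos: [0.6696, -0.0476, 0.1328]
eef_rot: [1.0, -0.013, 0.001, 0.0]
wrist_force: [-1.4, 3.0, 10.7]
finger_gap: 0.0
gripper_force: 5.6
```

Rigid stop at 11 N: shut. Lift away and check.

>>> send_rows([
  [0, 0, -0.003],
  [0, 0, -0.005],
  [0, 0, -0.02],
  [0, 0, -0.04],
  [0, 0, -0.03],
  [-0.03, 0, 0],
  [-0.05, 0, 0],
  [-0.05, 0, 0],
  [-0.05, 0, 0],
  [-0.03, 0, 0],
  [0, 0, 0],
  [0, 0, 0],
], spin=[0, 0, 0, 0, 0, 0, 0, 0, 0, 0, 0, 0])

```text
time_s: 21.95
ee_pos: [0.4604, -0.0424, 0.229]
eef_rot: [1.0, -0.013, 0.0, 0.0]
wrist_force: [0.7, -0.4, 0.1]
finger_gap: -0.0004
gripper_force: 0.0
```

```bash
python3 - <<'E'
from m import *
o=look("l6");im=o["top"][0];g=cv2.cvtColor(im,cv2.COLOR_BGR2GRAY)
for u in(290,304,316):print(u,g[128:148,u].tolist(),g[188:200,u].tolist())
E
```

```text
top 156.0 [[300, 157], [314, 157], [314, 170], [300, 170]]
side 109.0 [[239, 174], [244, 163], [255, 168], [250, 179]]
[ 0.46069095 -0.04232017  0.22872488] [-0.1815278   0.54190228 -0.26289281]
290 [121, 106, 75, 64, 64, 107, 154, 158, 128, 127, 130, 128, 131, 127, 129, 130, 131, 134, 131, 128] [134, 134, 135, 133, 126, 101, 73, 84, 107, 130, 157, 165]
304 [119, 102, 85, 63, 63, 87, 133, 153, 130, 124, 128, 130, 133, 128, 133, 129, 133, 137, 129, 127] [134, 131, 135, 133, 126, 99, 78, 83, 106, 118, 115, 115]
316 [121, 112, 79, 63, 61, 85, 135, 153, 129, 123, 127, 128, 129, 129, 126, 128, 132, 130, 113, 123] [133, 133, 135, 134, 120, 103, 79, 83, 108, 114, 114, 116]
```

View pics/l6.png

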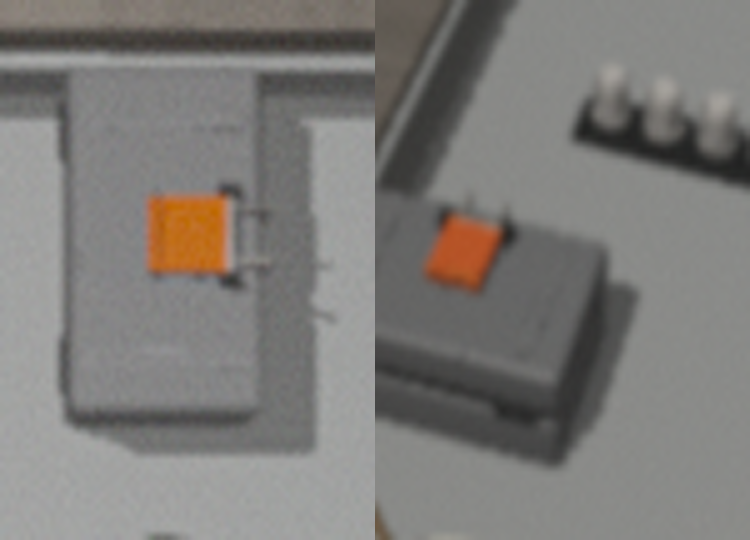

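The latch lies flat on the lid (tip at top px (300,163), as modelled for shut), the case is flush with the upstand, and the hand is away.

```bash
python3 -c "
from cell import *
print(hand_in())"
```

```text
the job is handed in; nothing more can be done
None
```

I handed the job in at about 22 s: the case is on its back, flush and square against the upstand, after a 17 N push held for over half a second. The latch is shut against its stop and the hand is clear; no force reading passed 18 N, and `hand_in()` gave no verdict.

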